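Release the reel from the gravity feed rack

ROBOT

A 6-joint arm with a two-finger parallel gripper is mounted at the origin on the work surface. World frame = base frame: x ahead of the robot, y to its left, z up, the work surface at z = 0. Lengths are in mm, angles in rad, forces in N, time in s.
With the tool pointing down it reaches from about 350 to 875 mm from the base axis. Payload 4.2 kg.
Tool frame: the origin (TCP) lies where the fingers leave the gripper's body, on its centre line; the fingertips stand 73 mm ahead of it and the grasp point (between the pads) lies 54 mm ahead of it; z points along the fingers, y is the direction in which the jaws open and shut (so a half turn about z gives the same grasp; the last joint's range is limited). The gripper opens to 85 mm and grips with 20 to 120 N. Pads are 22 mm wide; open, the fingers measure 114 mm over their backs; the gripper's body (76 mm by 85 mm) begins 54 mm behind the grasp point. The pads swing forward as they close: fully open they stand 13 mm farther back than shut.
Start: joints at [1.376, 0.385, 0.008, 0, -1.194, -0.259], TCP at [273.956, 561.736, 303.912] pointing down, gripper open.
Joint ranges: [-3.14, 3.14], [-1.21, 2.06], [-1.07, 1.41], [-3.16, 2.05], [-2.99, -0.16], [-3.1, 3.1]. Speed limits (rad/s): [2.79, 2.79, 3.14, 3.14, 3.14, 3.14].

INTERFACE

Orientations are given as a unit quaternion [x, y, z, w].
In Python, from bench import arm gives the robot as it stands.
- The arm moves only by the tool apply_moves, never from a script. Its argument "increments" is a list that holds one entry, the list of rows, each a list of 7 numbers: the shift along the tool's x, y, z scaled (see below), then the turn, a rotation vector about the tool's x, y, z scaled (see below), then the gripper's target within -1 to 1 (fully open at 1, half-way at 0, shut at -1). A call has 1 to 10 rows; each row is the pose to reach, as a shift and turn from the pose commanded when the call began, along the tool's axes at that moment; what a row does not reach only later rows make up. The controller multiplies each number of a shift by 100 mm and each number of a turn by 0.5 rad. A row lasts 1/10 s, in which the tool goes at most 50 mm and 8.59 degrees, less where a joint would pass 70% of its speed; a pose out of reach is approached as far as the arm can. A call with a number of a shift or a turn outside -1 to 1 is refused whole. A call with a gripper value outside its range is refused whole. The fingers move at their own pace and stop on an object; the grip force is fixed at half the most. Time passes only in rows, so rows that repeat a pose let the fingers close. It gives the time, the measured TCP pose, the force and the opening at its end, in the units of the state.
- arm.read_state(): the state, without advancing time (a new reading comes with each control period).
- arm.get_image(name): name is "scene" or "top" or "wrist"; returns a dict with "img" (420x560x3 uint8, red, green, blue), "fx", "fy", "cx", "cy" (pixels), "pose" (4x4, takes a point from camera to world coordinates). Camera axes: x right, y up, looking along -z (the intrinsics and any distortion apply to the point x, -y, -z); pixel columns grow to the right and rows downward; lengths in mm; the calibration is good to about 2 mm. The wrist camera is an equidistant fisheye: a pixel r from the principal point sees the ray r / f radians off the axis. A picture is of the moment at which its call begins. There is no depth.
- arm.job_done(): hands the job in, once; it reports no verdict.
Trained networks look in a picture, given as the dict that the camera call returned (one of the last four; its "shot" number tells which), for a name from the list of things; names that differ only in an ending like _2 or _b are one class to them, and where a whole thing is asked for, a point or a joint stands for the part that bears it (a point fixed in the world has none). Each returns a list of dicts, best first, with "conf" (0 to 1); they miss things now and then, are a little off and sometimes report something else, mostly with a low value. They report only what shows in the picture. A call takes as long as a camera call. They do not tell look-alikes from the thing itself.
- arm.outline_of(label, picture): "pixels" (420x560 bool, what is visible of it) and "box" ([centre column, centre row, width, height] in pixels, round what is visible of it).
- arm.mark_of(label, picture): "at" ([column, row] in pixels: a listed point, or the origin of a listed thing).
The state is a dict: "clock": time; "joints": joint angles; "joint_vel": joint speeds; "joint_efforts": joint torques, N m; "position": TCP position; "ee_rot": TCP orientation; "contact_force": force on the tool from outside, world axes, zero at the start; "wrist_torque": the same for the moment, N m; "gripper_width": finger opening in mm.
Only numpy, scipy, OpenCV 4.12 (cv2) and the standard library are available. Lean on these libraries where they do the work, as an engineer would, in place of code of your own. Each camera call takes 0.05 s, during which the arm holds its last target.

TASK

Release the flanged reel from the two-lane feed rack: with the fingertips, press down the paddle of the rocker on the reel's lane so that its gate lifts, keep it down until the reel has rolled out to the end stop, then let the rocker come back up so that the gate is shut again. Leave the plain tin waiting behind its own shut gate, without pressing its paddle. Do not touch or lift the reel or the tin, and do not disturb the other things on the table.

Things in the scene. Friction and masses are not known exactly. Their poses are not given: they have to be found in the camera images.
- rack: fixed two-lane gravity rack of bare sheet metal, 310 x 150 mm (242 over the paddles). Origin: centre of its underside; +x uphill, away from the robot; +y left. Lanes at rack y = +32 (left) and -32 mm (right), walls 28 mm high, slope 0.21 rad down to an end stop at -x. An item waits at its gate with its centre at rack x 58, z 79 mm; let go, it rolls within 1 s to the stop: x -131, z 39 mm
- reel: flanged metal reel, waisted: two discs 42 mm across joined by a core 24 mm across, 46 mm long over all, lying across one lane, against its gate. Origin at its centre, y along its axle. It is in the left lane if its y in the rack's frame is positive, else in the right
- tin: plain straight-sided closed metal tin, 42 mm across, 46 mm long, lying across the other lane. Origin at its centre, y along its axis
- lever_left (a joint): rocker pivoted outside the left lane's outer wall, its gate blade across the lane uphill, its paddle downhill. Rad: 0 gate shut and paddle up, 0.6 paddle down on its stop; the gate lets an item through from about 0.5. A spring returns it: about 3.5 N on the paddle starts it, about 8 N holds it fully down
- paddle_left (a point): centre of the top face of the square steel press paddle of the left rocker, 46 x 46 x 6 mm, at rack x -124, y +98 mm. At rest it is 99 mm above the table and the face slopes 0.3 rad, the edge away from the gate being higher. Fully pressed, the point is about 54 mm lower, under 8 mm aside, and the face slopes 0.3 rad the other way
- lever_right (a joint): rocker pivoted outside the right lane's outer wall, its gate blade across the lane uphill, its paddle downhill. Rad: 0 gate shut and paddle up, 0.6 paddle down on its stop; the gate lets an item through from about 0.5. A spring returns it: about 3.5 N on the paddle starts it, about 8 N holds it fully down
- paddle_right (a point): centre of the top face of the square steel press paddle of the right rocker, 46 x 46 x 6 mm, at rack x -124, y -98 mm. At rest it is 99 mm above the table and the face slopes 0.3 rad, the edge away from the gate being higher. Fully pressed, the point is about 54 mm lower, under 8 mm aside, and the face slopes 0.3 rad the other way
- jar: bystander: white closed jar, 56 mm across, 75 mm high, standing to the left of the rack. Origin: centre of its underside
- spray: bystander: dark metal can, 52 mm across, 160 mm high, standing to the right of the rack. Origin: centre of its underside
- spatula: bystander: ink spatula lying flat, 250 mm long. Origin near its middle
- squeegee: bystander: wooden squeegee, 200 x 36 x 92 mm, standing on its wooden handle, rubber edge up. Origin: centre of its underside
- tub: bystander: open plastic tub, 90 mm across, 85 mm high. Origin: centre of its underside
- bottle: bystander: orange plastic bottle, 66 mm across, 190 mm high. Origin: centre of its underside
- pins: bystander: small cardboard box, 60 x 90 x 30 mm. Origin: centre of its underside
There are look-alikes about, which are no part of the job. What is shaped like the reel but purple is not meant.

How it is judged (in metres and radians):
On the way, in this order (a step that is already met when the one before it is completed fails the run):
1. the fingers press the paddle of the reel's lane down (rocker past 0.4 rad) (((y of reel in the frame of rack above 0 m and value of joint lever_left above 0.4 rad and contact force between the fingers and lever_left above 0.5 N and distance between the grasp point and paddle_left below 0.09 m) or (y of reel in the frame of rack below 0 m and value of joint lever_right above 0.4 rad and contact force between the fingers and lever_right above 0.5 N and distance between the grasp point and paddle_right below 0.09 m))), for 0.02 s.
2. the reel has rolled down its lane to the end stop (x of reel in the frame of rack between -0.145 and -0.115 m and z of reel in the frame of rack below 0.055 m), for 0.2 s.
At the end, for the whole second after the job is handed in: the reel rests in its lane within 15 mm of the end stop; both rockers are back to under 0.06 rad; the tin is within 10 mm of where it waited (all of step 2 and linear speed of reel below 0.02 m/s and value of joint each of lever_left, lever_right below 0.06 rad and distance of tin from where it was at the start of the episode below 0.01 m); the robot touches nothing.
It fails at once if the tin's paddle is pressed (its rocker past 0.15 rad) ((y of reel in the frame of rack above 0 m and value of joint lever_right above 0.15 rad) or (y of reel in the frame of rack below 0 m and value of joint lever_left above 0.15 rad)).
It fails at once if the robot touches the reel or the tin (contact force between any of the fingers, the arm and reel above 0.5 N or contact force between any of the fingers, the arm and tin above 0.5 N).
It fails at once if the reel or the tin is lifted (height (world z) of any of reel, tin above 0.1 m).
It fails at once if a bystander is moved by more than 25 mm (distance of any of jar, spray, spatula, squeegee, tub, bottle, pins from where it was at the start of the episode above 0.025 m).
It also fails if it takes over 29 s, if anything falls off the work surface, if the arm or the gripper's body presses on something with over 40 N, if the wrist force passes 120 N, or if a joint passes its speed limit or range.

## Working session

There is one attempt and no reset: what is moved stays moved. The work goes in short steps, Python scripts to look and compute and a tool call to move; the robot and the scene stay as the last step left them, time stands still between calls to the robot, and variables do not carry over. Pictures are saved under pics/ and viewed, and the job is handed in when it is done.

Besides the shell and the picture viewer there is one more tool, called after "Emit:" as name(argument=value, ...) on one line, values as JSON. apply_moves: Moves the arm, as the interface text tells. Shifts and turns lie within -1 to 1; 1 stands for 100 mm of shift or 0.5 rad of turn. Its arguments: {"type":"object","properties":{"increments":{"type":"array"}},"required":["increments"]}

```bash
mkdir -p pics; cat > h.py <<'E'
import numpy as np, cv2
from bench import arm
def save(p,n): cv2.imwrite('pics/'+n,cv2.cvtColor(p['img'],cv2.COLOR_RGB2BGR))
def ray(p,u,v):
    x=(u-p['cx'])/p['fx'];y=(v-p['cy'])/p['fy'];P=np.array(p['pose'])
    d=P[:3,:3]@np.array([x,-y,-1]);return P[:3,3],d/np.linalg.norm(d)
def proj(p,X):
    P=np.array(p['pose']);c=P[:3,:3].T@(np.array(X)-P[:3,3])
    return p['cx']+p['fx']*c[0]/-c[2],p['cy']-p['fy']*c[1]/-c[2]
def tri(rs):
    A=0;b=0
    for o,d in rs:
        M=np.eye(3)-np.outer(d,d);A=A+M;b=b+M@o
    X=np.linalg.solve(A,b);return X,[np.linalg.norm((np.eye(3)-np.outer(d,d))@(X-o)) for o,d in rs]
def atz(r,z): o,d=r;return o+d*(z-o[2])/d[2]
E
python3 - <<'E'
from h import *
s=arm.get_image('scene');t=arm.get_image('top')
save(s,'s0.png');save(t,'t0.png')
for n in ['rack','reel','tin','paddle_left','paddle_right','jar','spray','bottle','tub','squeegee','spatula','pins']:
    a=arm.mark_of(n,s);b=arm.mark_of(n,t)
    f=lambda l:[(np.round(q['at']).tolist(),round(q['conf'],2)) for q in l[:3]]
    print(n,f(a),f(b))
    if a and b:
        X,e=tri([ray(s,*a[0]['at']),ray(t,*b[0]['at'])]);print('   ',X.round(),np.round(e,1))
st=arm.read_state();print(st['clock'],st['position'],st['ee_rot'],st['gripper_width'])
E
```

```text
rack [] [([250.0, 167.0], 0.94), ([146.0, 146.0], 0.71)]
reel [([227.0, 221.0], 0.7), ([167.0, 247.0], 0.63), ([230.0, 246.0], 0.5)] [([266.0, 147.0], 0.72), ([245.0, 145.0], 0.63), ([177.0, 277.0], 0.52)]
    [684.  -7. 144.] [2.4 2.4]
tin [([245.0, 260.0], 0.91)] [([245.0, 147.0], 0.74)]
    [701.  57.  74.] [4.1 4.1]
paddle_left [([330.0, 235.0], 0.57), ([408.0, 234.0], 0.2)] [([205.0, 191.0], 0.56)]
    [557. 173. 112.] [5.6 5.6]
paddle_right [([277.0, 198.0], 0.59)] [([270.0, 209.0], 0.94)]
    [508. -16. 108.] [6. 6.]
jar [([280.0, 331.0], 0.66), ([412.0, 236.0], 0.46)] [([209.0, 132.0], 0.73)]
    [761. 187.  -5.] [6.7 6.7]
spray [([209.0, 245.0], 0.75)] [([301.0, 167.0], 0.89), ([268.0, 209.0], 0.67)]
    [ 657. -116.   -2.] [2.6 2.6]
bottle [([436.0, 282.0], 0.7)] [([140.0, 231.0], 0.86)]
    [443. 391.   9.] [3.6 3.6]
tub [([368.0, 367.0], 0.64)] [([146.0, 145.0], 0.78)]
    [721. 378.   2.] [4.1 4.1]
squeegee [([152.0, 185.0], 0.84)] [([420.0, 194.0], 0.73)]
    [ 567. -480.    2.] [6. 6.]
spatula [([409.0, 235.0], 0.58)] [([176.0, 280.0], 0.86)]
    [296. 273.  -6.] [1.7 1.7]
pins [([199.0, 178.0], 0.6)] [([393.0, 238.0], 0.6)]
    [ 432. -403.   -7.] [2. 2.]
1.3 [273.96600696 561.74675725 303.91325936] [ 9.74363978e-01 -2.24977418e-01 -4.76205919e-06 -6.26283671e-06] 85.33121930073925
```

View pics/s0.png

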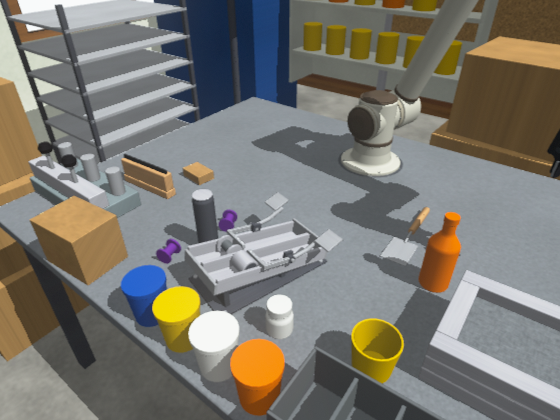

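View pics/t0.png

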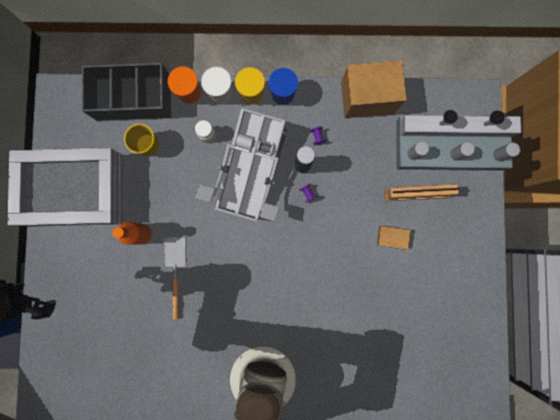

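```bash
python3 - <<'E'
import cv2
t=cv2.imread('pics/t0.png')[110:240,180:320];cv2.imwrite('pics/t0c.png',cv2.resize(t,None,fx=4.5,fy=4.5,interpolation=cv2.INTER_CUBIC))
t=cv2.imread('pics/s0.png')[170:320,190:360];cv2.imwrite('pics/s0c.png',cv2.resize(t,None,fx=4,fy=4,interpolation=cv2.INTER_CUBIC))
E
```

```text
(no output)
```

View pics/t0c.png

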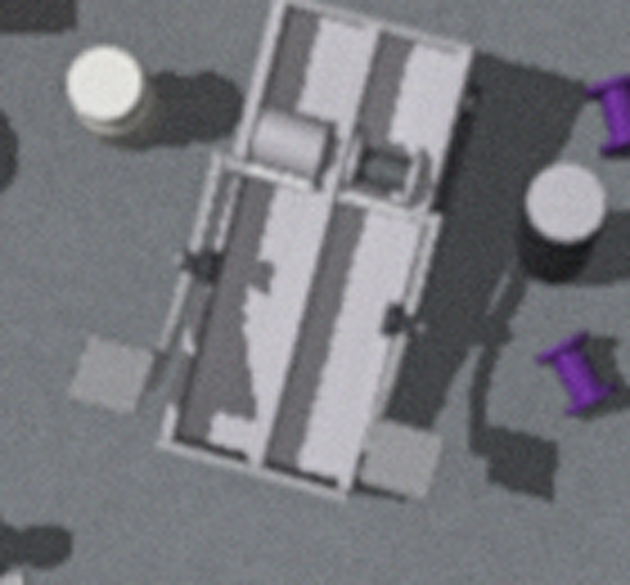

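View pics/s0c.png

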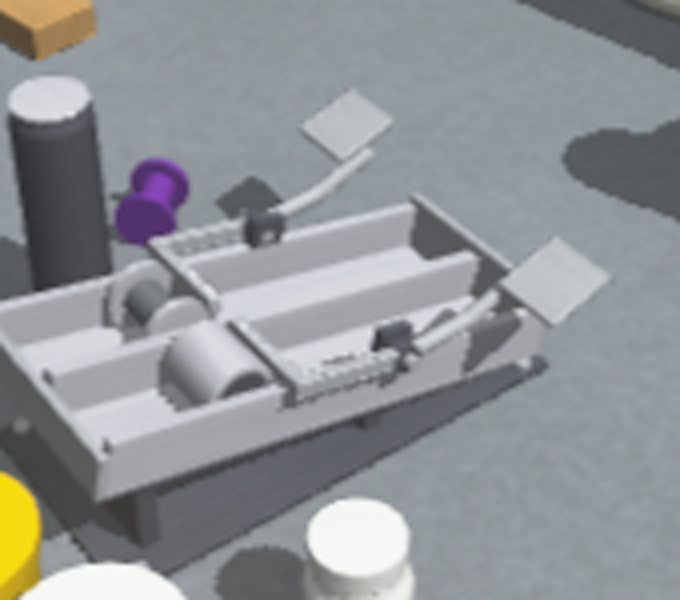

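The tin sits in the left lane (top view 245,143). The grey waisted reel is in the right lane (top 266,147; scene 228,245). The purple spools at top (319,135) and (308,193) are look-alikes. So the right paddle is the one to press (top ≈270,212; scene ≈277,201), and I'll measure it now.

```bash
python3 - <<'E'
from h import *
s=arm.get_image('scene');t=arm.get_image('top')
for n,a,b in [('PR',(276.8,201),(269.6,212.2)),('PL',(328.8,240),(204.9,193.3)),('reel',(229,243.5),(266,148))]:
    X,e=tri([ray(s,*a),ray(t,*b)]);print(n,X.round(1),np.round(e,1), 'top at z99',atz(ray(t,*b),99).round(1),'scene at z99',atz(ray(s,*a),99).round(1))
for pic in (s,t):
  for n in ['paddle_left','paddle_right']:
    for q in arm.outline_of(n,pic)[:2]: print(n,np.round(q['box'],1),round(q['conf'],2),q['pixels'].sum())
# rack corners in top: top edge z? px
P=lambda x,y:(x/4.5+180,y/4.5+110)
for q in [(165,442),(347,495),(470,48),(282,2)]: print(q, [atz(ray(t,*P(*q)),z).round() for z in (40,70,100)])
print(np.array(t['pose']).round(2),t['fx'])
E
```

```text
PR [502.  -16.5  95. ] [1.4 1.4] top at z99 [502.5 -17.7  99. ] scene at z99 [505.8 -11.8  99. ]
PL [554.8 173.4  95.4] [1.6 1.6] top at z99 [555.2 171.4  99. ] scene at z99 [557.6 176.8  99. ]
reel [693.5  -3.4  86.7] [0.7 0.7] top at z99 [691.2  -4.4  99. ] scene at z99 [703.2   8.1  99. ]
paddle_left [294.7 247.2  91.6  42.7] 0.97 827
paddle_left [254.9 218.2  60.5  58.8] 0.73 661
paddle_right [254.1 219.8  60.   59.8] 0.88 557
paddle_left [222.5 173.1  52.2  60.7] 0.7 508
paddle_right [267.2 185.4  21.8  67.8] 0.78 441
(165, 442) [array([517., 145.,  40.]), array([514., 141.,  70.]), array([512., 136., 100.])]
(347, 495) [array([483.,  21.,  40.]), array([481.,  20.,  70.]), array([479.,  18., 100.])]
(470, 48) [array([791., -58.,  40.]), array([782., -58.,  70.]), array([773., -58., 100.])]
(282, 2) [array([822.,  72.,  40.]), array([812.,  69.,  70.]), array([803.,  66., 100.])]
[[ 1.00000e-02  1.00000e+00 -8.00000e-02  4.17120e+02]
 [-1.00000e+00  1.00000e-02 -1.00000e-02 -4.78400e+01]
 [-0.00000e+00  8.00000e-02  1.00000e+00  1.29084e+03]
 [ 0.00000e+00  0.00000e+00  0.00000e+00  1.00000e+00]] 412.3747487623732
```

Emit:
apply_moves(increments=[[[0.3,0.28,0,0,0,0,-1],[0.6,0.55,0,0,0,0,-1],[0.9,0.84,0,0,0,0,-1],[0.92,0.84,0,0,0,0,-1]]])

```text
clock: 2.0
position: [320.5, 442.0, 304.5]
ee_rot: [0.974, -0.227, -0.0, 0.0]
contact_force: [-0.2, 0.3, 0.7]
gripper_width: 28.2
```

Emit:
apply_moves(increments=[[[0.31,0.28,0,0,0,0,-1],[0.62,0.56,0,0,0,0,-1],[0.92,0.84,0,0,0,0,-1]]])

```text
clock: 2.3
position: [366.0, 329.2, 304.1]
ee_rot: [0.974, -0.224, 0.0, -0.0]
contact_force: [0.4, 1.0, 0.4]
gripper_width: 0.1
```

Emit:
apply_moves(increments=[[[0.31,0.28,0,0,0,0,-1],[0.62,0.56,0,0,0,0,-1],[0.92,0.84,0,0,0,0,-1]]])

```text
clock: 2.6
position: [412.1, 213.1, 304.3]
ee_rot: [0.974, -0.225, 0.0, -0.0]
contact_force: [0.1, -0.5, -0.1]
gripper_width: 0.0
```

Emit:
apply_moves(increments=[[[0.31,0.28,0,0,0,0,-1],[0.62,0.56,0,0,0,0,-1],[0.92,0.84,0,0,0,0,-1]]])

```text
clock: 2.9
position: [458.1, 97.2, 304.3]
ee_rot: [0.974, -0.225, 0.0, -0.0]
contact_force: [0.7, 0.9, -0.2]
gripper_width: 0.1
```

Emit:
apply_moves(increments=[[[0.3,0.28,0,0,0,-0.12,-1],[0.6,0.56,0,0,0,-0.24,-1],[0.9,0.84,0,0,0,-0.36,-1],[0.9,0.84,0.2,0,0,-0.36,-1],[0.9,0.84,0.5,0,0,-0.36,-1],[0.9,0.84,0.7,0,0,-0.36,-1],[0.9,0.84,0.7,0,0,-0.36,-1]]])

```text
clock: 3.6
position: [500.3, -16.8, 231.2]
ee_rot: [0.991, -0.137, -0.003, 0.001]
contact_force: [0.3, 0.8, 0.3]
gripper_width: 0.2
```

```bash
python3 - <<'E'
from h import *
s=arm.get_image('scene');t=arm.get_image('top');w=arm.get_image('wrist')
save(w,'w1.png')
a=s['img'][130:280,190:360];b=t['img'][110:240,180:320]
c=np.hstack([cv2.resize(a,(400,353)),cv2.resize(b,(380,353))]);cv2.imwrite('pics/st1.png',c[:,:,::-1])
st=arm.read_state();print(st['position'],st['ee_rot'])
tip=np.array(st['position'])-[0,0,73];print(proj(s,tip),proj(t,tip))
f=lambda l:[(np.round(q['at']).tolist(),round(q['conf'],2)) for q in l[:3]]
print(f(arm.mark_of('paddle_right',w)),w['fx'],w['cx'],w['cy'])
P=np.array(w['pose'])
for q in ([502,-16.5,97],[554,173,97],tip):
    v=P[:3,:3].T@(np.array(q)-P[:3,3]);v=v*[1,-1,-1];th=np.arctan2(np.hypot(v[0],v[1]),v[2]);u=v[:2]/np.hypot(v[0],v[1])*th*w['fx'];print(u+[w['cx'],w['cy']])
E
```

```text
[502.46086931 -16.1870266  235.12275064] [ 9.90697242e-01 -1.36079554e-01  1.14031693e-03 -1.72023327e-04]
(np.float64(275.99472950200493), np.float64(178.68694631988942)) (np.float64(268.4750308943875), np.float64(210.56980052936018))
[([276.0, 224.0], 0.73)] 325.19226210127806 277.60372926944814 208.31027871891536
[277.32543203 223.63399769]
[ 39.04575082 222.01680084]
[276.21526258 264.91416764]
```

View pics/st1.png

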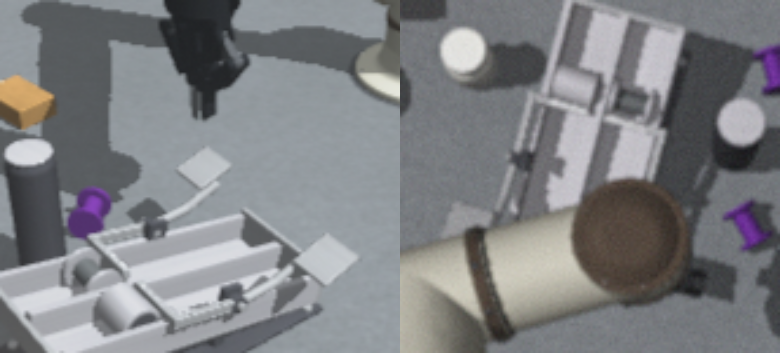

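View pics/w1.png

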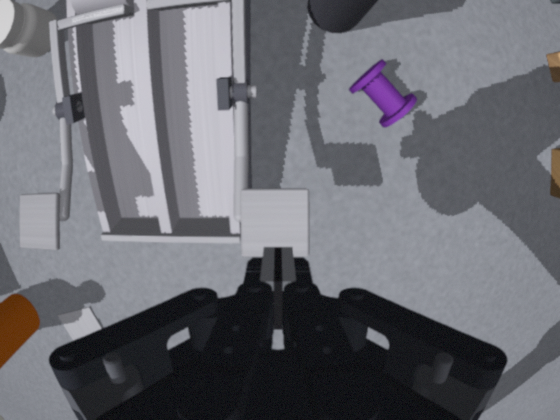

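The wrist view agrees: the right paddle is at (276,223) and projected to (277,224), with the fingers right above it. The grey reel is waiting in that lane, so I'll press down.

Emit:
apply_moves(increments=[[[0,0,0.25,0,0,0,-1],[0,0,0.45,0,0,0,-1],[0,0,0.6,0,0,0,-1],[0,0,0.7,0,0,0,-1],[0,0,0.8,0,0,0,-1],[0,0,0.8,0,0,0,-1]]])

```text
clock: 4.4
position: [501.9, -16.3, 154.0]
ee_rot: [0.991, -0.136, 0.0, -0.0]
contact_force: [-1.0, 1.5, 3.6]
gripper_width: 0.2
```

Emit:
apply_moves(increments=[[[0,0,0.1,0,0,0,-1],[0,0,0.2,0,0,0,-1],[0,0,0.28,0,0,0,-1],[0,0,0.33,0,0,0,-1],[0,0,0.33,0,0,0,-1]]])

```text
clock: 4.9
position: [504.3, -16.4, 122.8]
ee_rot: [0.991, -0.136, 0.003, -0.001]
contact_force: [0.7, -1.5, 7.9]
gripper_width: -0.3
```

```bash
cat > look.py <<'E'
from h import *
import sys
n=sys.argv[1]
s=arm.get_image('scene');w=arm.get_image('wrist')
a=s['img'][130:310,170:370]
c=np.hstack([cv2.resize(a,(400,360)),cv2.resize(w['img'],(400,300))[:300] if 0 else cv2.resize(w['img'],(400,360))]);cv2.imwrite('pics/'+n,c[:,:,::-1])
st=arm.read_state();print(st['clock'],st['position'],st['contact_force'])
E
python3 look.py p2.png
```

```text
5.0 [504.19622074 -16.40249277 123.14503035] [ 0.34603889 -1.69089121  9.27238179]
```

View pics/p2.png

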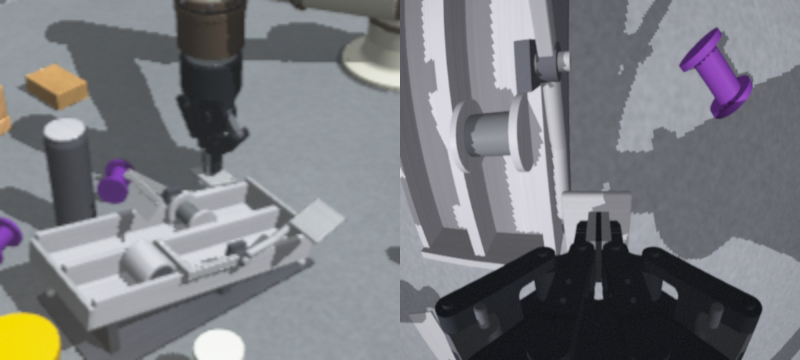

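The gate is up and the reel is rolling: the wrist view has it mid-lane at (490,133). I'll keep holding.

Emit:
apply_moves(increments=[[[0,0,0.03,0,0,0,-1],[0,0,0.03,0,0,0,-1],[0,0,0.03,0,0,0,-1],[0,0,0.03,0,0,0,-1],[0,0,0.03,0,0,0,-1],[0,0,0.03,0,0,0,-1],[0,0,0.03,0,0,0,-1],[0,0,0.03,0,0,0,-1],[0,0,0.03,0,0,0,-1],[0,0,0.03,0,0,0,-1]]])

```text
clock: 6.0
position: [504.6, -16.4, 120.6]
ee_rot: [0.991, -0.136, 0.004, -0.001]
contact_force: [0.7, -1.2, 8.7]
gripper_width: 0.3
```

```bash
python3 look.py p3.png
```

```text
6.1 [504.58455147 -16.37452676 120.60685013] [ 0.46652412 -2.38144502  9.63661716]
```

View pics/p3.png

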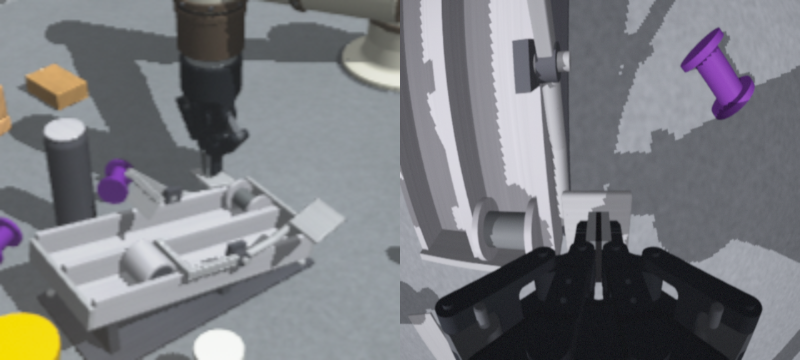

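The reel is against the end stop (wrist view 506,230). I'll raise the arm slowly so the rocker comes back up gently.

Emit:
apply_moves(increments=[[[0,0,-0.1,0,0,0,-1],[0,0,-0.2,0,0,0,-1],[0,0,-0.3,0,0,0,-1],[0,0,-0.4,0,0,0,-1],[0,0,-0.5,0,0,0,-1],[0,0,-0.6,0,0,0,-1],[0,0,-0.7,0,0,0,-1],[0,0,-0.85,0,0,0,-1],[0,0,-1,0,0,0,-1]]])

```text
clock: 7.0
position: [500.4, -16.8, 217.8]
ee_rot: [0.991, -0.137, -0.002, 0.0]
contact_force: [0.4, 0.8, -0.4]
gripper_width: 0.1
```

Emit:
apply_moves(increments=[[[0,0,-0.3,0,0,0,-1],[0,0,-0.6,0,0,0,-1],[0,0,-0.6,0,0,0,-1],[0,0,-0.6,0,0,0,-1],[0,0,-0.6,0,0,0,-1]]])

```text
clock: 7.5
position: [500.5, -16.7, 276.6]
ee_rot: [0.991, -0.137, -0.002, 0.0]
contact_force: [0.1, 0.5, -0.2]
gripper_width: 0.0
```

```bash
python3 look.py p4.png; python3 - <<'E'
from h import *
s=arm.get_image('scene')
for X in ([648-126.2+8.6*-1,45+35-31,39],):
    print(proj(s,X))
print([(np.round(q['at'],1),q['conf']) for q in arm.mark_of('reel',s)[:4]])
E
```

```text
7.6 [500.76066985 -16.68586003 276.57063757] [ 0.14408611 -0.31917801  0.0095608 ]
(np.float64(293.91864186291707), np.float64(229.8814988951409))
[(array([168.7, 249.1]), 0.92), (array([224.1, 219.8]), 0.64), (array([295.1, 228.1]), 0.51)]
```

View pics/p4.png

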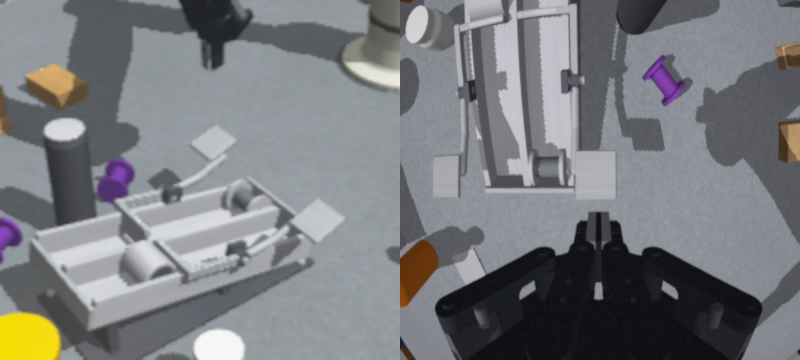

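The reel is at the stop: measured (295,228), expected (294,230). Both paddles are up, the gates are shut, the tin is unmoved and the arm is clear.

```bash
python3 -c "
from bench import arm
print(arm.job_done())"
```

```text
the job is handed in; nothing more can be done
None
```

The reel is released and resting at the end stop of its lane, and I have handed the job in; the hand-in reports no verdict. It was the grey reel in the right lane. I held the right paddle down with the closed fingertips (about 9 N) until it had rolled out, then raised the arm slowly so the rocker came back up.

**Last checks:**
- **Reel:** it appears at pixel (295, 228) in the scene picture, against (294, 230) expected at the stop.
- **Rockers and tin:** by eye in the pictures, both paddles are up, both gates are shut, and the tin still waits behind its own gate. I did not measure the rocker angles or the tin's position.
- **Contact:** the wrist force was about zero and the fingertips were about 100 mm above the paddle.
- **Bystanders:** the ones I could see looked undisturbed. I did not measure them again or take a full view at the end.

**Disagreements along the way:**
- **Finding the reel:** the networks' top answers for "reel" in the scene view were partly the purple look-alikes. I picked the reel out from the enlarged pictures instead.
- **Paddle height:** my two-view measurement gave 95 mm for the resting paddles, against the 99 mm stated, which is close enough not to matter.

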